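Reset the tripped breaker behind the push-latch cover

ROBOT

A 6-joint arm with a two-finger parallel gripper is mounted at the origin on the work surface; the furniture and walls round the work are solid. World frame = base frame: x ahead of the robot, y to its left, z up, the work surface at z = 0. Lengths are in m, angles in rad, forces in N, time in s.
With the tool pointing down it reaches from about 0.3 to 0.75 m from the base axis. Payload 8.5 kg.
Tool frame: the origin (TCP) lies midway between the tips of the shut fingers; the grasp point (between the pads) lies 19 mm behind it (r.hold_point_z is the distance from the TCP to the grasp point, in m); z points along the fingers, y is the line along which they close (so a half turn about z gives the same grasp; the last joint's range is limited). The gripper opens to 85 mm and grips with 20 to 120 N. Pads are 22 mm wide; open, the fingers measure 114 mm over their backs; the gripper's body (76 mm by 85 mm) begins 54 mm behind the grasp point. The pads swing forward as they close: fully open they stand 13 mm farther back than shut.
Start: joints at [-1.555, 0.381, 1.297, -0, 1.464, -0.215], TCP at [0.126, -0.535, 0.208] pointing down, gripper open.
Joint ranges: [-3.11, 3.11], [-0.89, 2.33], [0.22, 2.48], [-1.42, 4.56], [0.17, 2.85], [-2.88, 2.88]. Speed limits (rad/s): [2.39, 2.39, 3.14, 3.14, 3.14, 3.14].

INTERFACE

Orientations are given as a rotation vector (axis times angle).
In Python, from cell import r, camera gives the robot as it stands.
- The arm moves only by the tool step_arm, never from a script. Its argument "steps" is one flat list of numbers, 7 for each row, row after row: the shift along the tool's x, y, z in mm, then the turn, a rotation vector about the tool's x, y, z in rad, then the finger opening in mm, from 0 to 85.4. In form: [dx, dy, dz, wx, wy, wz, fingers, dx, dy, dz, wx, wy, wz, fingers, ...]. A call has 1 to 12 rows; each row shifts and turns the commanded pose from where the row before left it, along the tool's axes as they then stand; what a row does not reach is not made up. A row lasts 1/8 s, in which the tool goes at most 62.5 mm and 10.7 degrees, less where a joint would pass 70% of its speed; a pose out of reach is approached as far as the arm can. A call is refused whole if a number of a shift passes 62.5 or a number of a turn 0.188, either way. A call with a gripper value outside its range is refused whole. The fingers move at their own pace and stop on an object; "grip_force" is the grip in N (left out, the last holds). Time passes only in rows, so rows that do not move let the fingers close. It gives the time, the measured TCP pose, the force, the opening and the grip force at its end, in the units of the state.
- r.get_obs(): the state, without advancing time (a new reading comes with each control period).
- camera(name): name is "scene" or "top" or "wrist"; returns a dict with "img" (420x560x3 uint8, blue, green, red), "range_z" (420x560 float32, m along the optical axis (not along the pixel's ray), 0 where there is no reading), "fx", "fy", "cx", "cy" (pixels), "rvec" (rotation vector, rad) and "tvec" (3), from world to camera coordinates, as OpenCV has them. Camera axes: x right, y down, z forward; pixel columns grow to the right and rows downward; lengths in m; the calibration is good to about 2 mm. The wrist camera is an equidistant fisheye: a pixel r from the principal point sees the ray r / f radians off the axis. A picture is of the moment at which its call begins.
- r.close_job(): hands the job in; it is judged then, once.
The state is a dict: "clock": time; "q": joint angles; "qd": joint speeds; "tau": joint torques, N m; "ee_pos": TCP position; "orientation": TCP orientation; "wrist_force": force on the tool from outside, world axes, zero at the start; "torque": the same for the moment, N m; "width": finger opening in m; "grasp_force": force on a finger pad.
Only numpy, scipy, OpenCV 4.12 (cv2) and the standard library are available. Lean on these libraries where they do the work, as an engineer would, in place of code of your own. Each camera call takes 0.05 s, during which the arm holds its last target. There are 200 camera calls.

TASK

One of the three circuit breakers under the flush cover on top of the bench power unit has tripped: its white button stands out above the other two. With the fingertips only, press the cover in at its ribbed pad, as far as it goes, and let go so that it springs open; press the button that stands out until it snaps in and stays in; then swing the cover shut and press it in again so that it latches flush. Leave the other two buttons and the things around the unit alone, pick nothing up, and finish with the hand clear.

Things in the scene. Friction and masses are not known exactly. Their poses are not given: they have to be found in the camera images.
- power_unit: grey bench power unit, a fixed box 175 (x) x 270 (y) x 70 mm (z); origin at the centre of its underside. Its -x face is the front with three round sockets, turned roughly towards the robot. In its top deck (z 70 mm) is an opening 112 (x) x 160 (y) mm, centred 8.5 mm to +x and 35 mm to -y of the unit's centre, which the cover fills
- recess (a point): centre of the floor of the recess under the cover, 20 mm below the deck (50 mm above the bench); axes as the unit's. The three breakers stand in a row along y through a point 3.5 mm to +x of it, 42 mm apart, the middle one at the point's y. The latch housing, 36 mm wide, 18 mm deep, 10 mm high, stands at the middle of the front (-x) wall
- cover (a joint): hinge of the cover, rad: 0 = shut, latched, flush; grows as the front edge swings up and away from the robot, to a stop at 1.45; can be pressed in to a stop at -0.068 (7 mm at the front). Push-push latch: press slowly (2 to 3 cm/s) to that stop, past -0.062, hold it there 0.3 s, let go: a damped spring swings it open in about 1 s. Swung shut and pressed to the stop in the same way, it latches
- cover_pad (a point): middle of the ribbed press pad (46 x 19 mm) on the outer face of the cover, half way across, 75 mm from the hinge axis, 32 mm behind the front edge; moves with the cover, a flat grey plastic flap 107 (front to back) x 155 (wide) x 3 mm. The spring pushes back with 1 to 5 N here; the stop is reached 5 mm below flush here, and pressing on it with 10 to 25 N does no harm
- cover_axis (a point): middle of the cover's hinge axis, at the back edge of the opening (67 mm above the bench), fixed to the unit; the axis runs along the unit's y
- breaker_a_top (a point): centre of the top of the tripped breaker's button: white, round, 13.6 mm across; 62.5 mm above the bench while it stands out, 56 mm once in. It may be the left, middle or right one of the three
- breaker_a_button (a joint): travel of the tripped breaker's button, m: 0 = standing out (tripped), 0.0065 = pressed home. It snaps over about half way (needs about 4 N), stays in from there on, and comes back out if let go earlier
- breaker_b_top (a point): centre of the top of the button of a breaker that has not tripped, 56 mm above the bench; same button, already in
- breaker_b_button (a joint): travel of that button, m: 0.0065 = in
- breaker_c_top (a point): centre of the top of the button of the other breaker that has not tripped, 56 mm above the bench; same button, already in
- breaker_c_button (a joint): travel of that button, m: 0.0065 = in
- lab_timer: bystander: white laboratory timer, 66 x 62 x 17 mm, lying on the deck of the unit to the left (+y) of the cover; origin at the centre of its underside
- vial_1: bystander: glass sample vial with a dark cap, 21 mm across, 48 mm high, standing on the bench to the left (+y) of the unit; origin at the centre of its underside
- vial_2: bystander: a second such vial beside it
- loupe: bystander: black folding hand lens, 33 x 72 x 9 mm, lying on the bench to the right (-y) of the unit; origin at the centre of its underside

How it is judged:
On the way, in this order (a step that is already met when the one before it is completed fails the run):
1. the cover has sprung open (value of joint cover above 1.2 rad and value of joint breaker_a_button below 0.003 m), for 0.2 s.
2. the button of the tripped breaker has snapped in and stays in, let go (value of joint breaker_a_button above 0.0055 m and contact force between the fingers and breaker_a_button below 0.2 N), for 0.2 s.
At the end, for the whole second after the job is handed in: the cover is shut, at rest and held by its latch within 2 mm of flush (joint between -0.012 and 0.02 rad), and all three breaker buttons are in (5.5 mm or more of their 6.5 mm travel) (value of joint cover between -0.012 and 0.02 rad and velocity of joint cover below 0.05 rad/s and value of joint each of breaker_a_button, breaker_b_button, breaker_c_button above 0.0055 m); the robot touches nothing.
It fails at once if one of the two breakers that had not tripped is pressed (more than 3 N) (contact force between any of the arm, the fingers and breaker_b_button above 3 N or contact force between any of the arm, the fingers and breaker_c_button above 3 N).
It fails at once if the timer, a vial or the hand lens is lifted, knocked over or moved more than 20 mm (distance of any of lab_timer, vial_1, vial_2, loupe from where it was at the start of the episode above 0.02 m or angle between any of vial_1, vial_2's own z axis and vertical above 0.5 rad).
It also fails if it takes over 58 s, if anything falls off the work surface, if the arm or the gripper's body presses on something with over 40 N, if the wrist force passes 120 N, or if a joint passes its speed limit or range.

## Working session

There is one attempt and no reset: what is moved stays moved. The work goes in short steps, Python scripts to look and compute and a tool call to move; the robot and the scene stay as the last step left them, time stands still between calls to the robot, and variables do not carry over. Pictures are saved under pics/ and viewed, at most 10 in all, crops included, and the job is handed in when it is done.

Besides the shell and the picture viewer there is one more tool, called after "Request:" as a command line: name --argument value ..., lists and objects as JSON in quotes. step_arm: Moves the arm, as the interface text tells. Its arguments: {"type":"object","properties":{"steps":{"type":"array","items":{"type":"number"}},"grip_force":{"type":"number"}},"required":["steps"]}

```bash
mkdir -p pics; cat > h.py <<'E'
import numpy as np, cv2
from cell import r, camera
def w2c(c): return cv2.Rodrigues(np.array(c["rvec"],float))[0], np.array(c["tvec"],float).ravel()
def cloud(c):
    R,t=w2c(c); z=c["range_z"].astype(float); v,u=np.indices(z.shape)
    p=np.stack([(u-c["cx"])/c["fx"]*z,(v-c["cy"])/c["fy"]*z,z],-1)
    return (p-t)@R
def onplane(c,u,v,h):
    R,t=w2c(c); d=np.array([(u-c["cx"])/c["fx"],(v-c["cy"])/c["fy"],1])@R; o=-t@R
    return o+d*(h-o[2])/d[2]
def tool(d):  # world shift -> tool shift mm
    R=cv2.Rodrigues(np.array(r.get_obs()["orientation"],float))[0]
    return (R.T@np.array(d))*1000
E
python3 - <<'E'
from h import *
for n in ("top","scene"):
    c=camera(n); cv2.imwrite(f"pics/{n}1.png",c["img"]); np.savez(f"{n}1.npz",**c)
    P=cloud(c); m=(abs(P[...,2]-.07)<.004)&(c["range_z"]>0)
    print(n,m.sum(), -w2c(c)[1]@w2c(c)[0])
    k,l,s,ce=cv2.connectedComponentsWithStats(m.astype(np.uint8))
    i=1+np.argmax(s[1:,4]); print(s[i]); q=P[l==i]
    print(cv2.minAreaRect(q[:,:2].astype(np.float32)), np.median(q[:,2]))
print(r.get_obs())
E
```

```text
top 9580 [ 0.2873313  -0.02870898  0.99993711]
[ 175  171  138  100 9104]
((0.4683400094509125, 0.04449119418859482), (0.17584435641765594, 0.27066898345947266), 6.635706901550293) 0.07005636099712129
scene 8830 [-0.08508026  0.45469148  0.49625039]
[ 179  195  164   95 6843]
((0.46999019384384155, 0.044115349650382996), (0.17807303369045258, 0.27426308393478394), 6.570104122161865) 0.06993636025523176
{'clock': 0.1, 'q': array([-1.55528113e+00,  3.81130593e-01,  1.29815490e+00,  4.81547988e-06,
        1.46358519e+00, -2.15243056e-01]), 'qd': array([-0.00118206, -0.00049975, -0.00451661, -0.00074529, -0.00161678,
        0.00025675]), 'tau': array([ 5.72990786e-03, -4.49215472e+01, -2.31656170e+01, -1.00349935e-04,
        3.62532417e-03,  1.69293435e-05]), 'ee_pos': array([ 0.1258187 , -0.53512355,  0.20728262]), 'orientation': array([-3.11944222e+00, -3.61523362e-01, -2.07544095e-04]), 'wrist_force': array([ 1.15750133,  0.34594217, -0.46189964]), 'torque': array([ 0.00672497, -0.0209981 , -0.00877875]), 'grasp_force': 0.0, 'width': 0.08518762528385572}
```

View pics/top1.png

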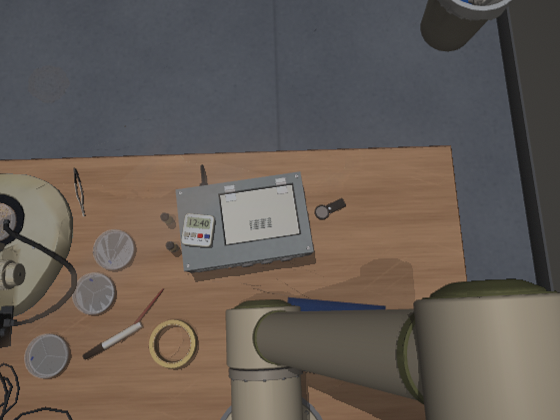

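View pics/scene1.png

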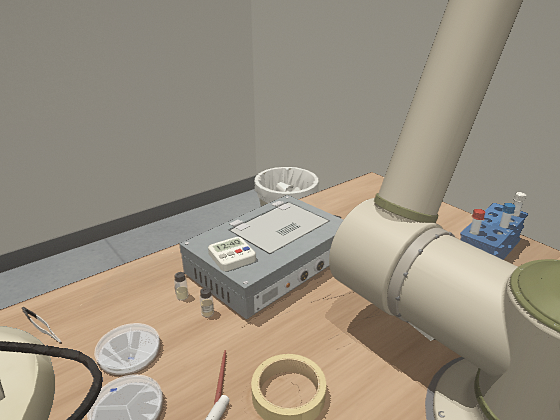

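```bash
cat >> h.py <<'E'
C=np.array([.469,.0443]); YAW=np.radians(6.6)
U=np.array([[np.cos(YAW),-np.sin(YAW)],[np.sin(YAW),np.cos(YAW)]])
def unit(x,y,z): return np.r_[C+U@[x,y],z]   # x,y in unit axes, m
def pix(c,p):
    R,t=w2c(c); q=R@p+t; return c["fx"]*q[0]/q[2]+c["cx"],c["fy"]*q[1]/q[2]+c["cy"]
E
python3 - <<'E'
from h import *
c=np.load("top1.npz"); s=np.load("scene1.npz")
hx=.0085+.0535
for n,p in dict(c0=unit(-.0875,-.135,.07),c1=unit(-.0875,.135,.07),c2=unit(.0875,.135,.07),c3=unit(.0875,-.135,.07),pad=unit(hx-.075,-.035,.07),axis=unit(hx,-.035,.067),mid=unit(.012,-.035,.06)).items():
    print(n,p.round(4),np.round(pix(c,p)),np.round(pix(s,p)))
R=cv2.Rodrigues(r.get_obs()["orientation"])[0]; print(R.round(3))
E
```

```text
c0 [ 0.3976 -0.0999  0.07  ] [313. 251.] [354. 224.]
c1 [0.3666 0.1683 0.07  ] [183. 270.] [245. 288.]
c2 [0.5404 0.1885 0.07  ] [175. 188.] [179. 243.]
c3 [ 0.5714 -0.0797  0.07  ] [300. 170.] [287. 194.]
pad [0.4601 0.008  0.07  ] [260. 223.] [288. 229.]
axis [0.5346 0.0167 0.067 ] [255. 189.] [261. 216.]
mid [0.4849 0.0109 0.06  ] [259. 212.] [279. 228.]
[[ 0.973  0.229 -0.   ]
 [ 0.229 -0.973  0.001]
 [ 0.    -0.001 -1.   ]]
```

The top view has the unit at u 175–313, v 171–271, with the ribs at (261,224) against a predicted (260,223). The scene view has the ribs at (288,229), as predicted. The pose is therefore confirmed, so I'll move above the pad with the fingers shut.

Request:
step_arm --steps '[37.5,-37.5,-5,0,0,0,0,37.5,-37.5,-5,0,0,0,0,37.5,-37.5,-5,0,0,0,0,37.5,-37.5,-5,0,0,0,0,37.5,-37.5,-5,0,0,0,0,37.5,-37.5,-5,0,0,0,0,37.5,-37.5,-5,0,0,0,0,37.5,-37.5,-5,0,0,0,0,37.5,-37.5,0,0,0,0,0,37.5,-37.5,0,0,0,0,0,37.5,-37.5,0,0,0,0,0,37.5,-37.5,0,0,0,0,0]'

```text
clock: 1.6
ee_pos: [0.4615, 0.0074, 0.2477]
orientation: [3.121, 0.362, -0.0]
wrist_force: [0.6, -1.1, -0.5]
width: 0.0004
grasp_force: 0.0
```

Request:
step_arm --steps '[0,0,0,0,0,0.115,0,0,0,0,0,0.12,0,0,0,0,0,0,0.12,0,0,0,0,0,0,0.11,0,0,0,0,0,0,0,0,0]'

```text
clock: 2.22
ee_pos: [0.4597, 0.0057, 0.2476]
orientation: [-3.069, -0.176, -0.541]
wrist_force: [-0.4, 0.3, 0.1]
width: 0.0
grasp_force: 0.0
```

```bash
python3 - <<'E'
from h import *
o=r.get_obs(); print(o["ee_pos"],cv2.Rodrigues(o["orientation"])[0].round(3)); print(tool(unit(.062-.075,-.035,.085)-o["ee_pos"]).round(1), tool([0,0,-.01]))
E
```

```text
[0.45965488 0.00565202 0.24755128] [[ 0.934  0.115  0.339]
 [ 0.108 -0.993  0.04 ]
 [ 0.342 -0.    -0.94 ]]
[-54.9  -2.2 153. ] [-3.41736210e+00  4.26855921e-03  9.39795819e+00]
```

Request:
step_arm --steps '[-9.5,-0.5,31,0,0,0,0,-9.5,-0.5,31,0,0,0,0,-9.5,-0.5,31,0,0,0,0,-9.5,-0.5,31,0,0,0,0,-9.5,0,31,0,0,0,0,0,0,0,0,0,0,0]'

```text
clock: 2.98
ee_pos: [0.4688, 0.009, 0.0842]
orientation: [-3.068, -0.178, -0.534]
wrist_force: [-0.1, -0.1, -0.1]
width: -0.0
grasp_force: 0.0
```

```bash
python3 - <<'E'
from h import *
o=r.get_obs(); print(o["ee_pos"],o["wrist_force"],(U.T@(o["ee_pos"][:2]-C)))
c=camera("scene"); cv2.imwrite("pics/s2.png",cv2.resize(c["img"][150:300,180:380],None,fx=3,fy=3))
E
```

```text
[0.46881845 0.0089592  0.08419015] [-0.09667723 -0.06548517 -0.05432708] [-0.00424232 -0.03508572]
```

View pics/s2.png

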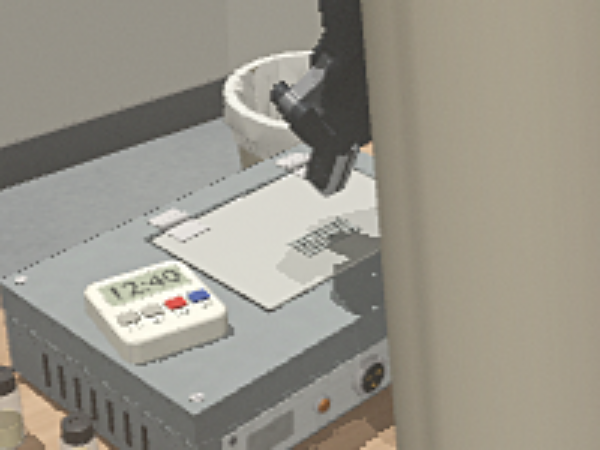

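The fingertips are just above and behind the ribbed pad (ribs at about (320,238) in the crop). Next is a slow press.

Request:
step_arm --steps '[-1,0,2.8,0,0,0,0,-1,0,2.8,0,0,0,0,-1,0,2.8,0,0,0,0,-1,0,2.8,0,0,0,0]'

```text
clock: 3.52
ee_pos: [0.4693, 0.0086, 0.0741]
orientation: [-3.069, -0.178, -0.543]
wrist_force: [-0.1, -0.1, -0.3]
width: 0.0004
grasp_force: 0.0
```

Request:
step_arm --steps '[-1,0,2.8,0,0,0,0,-1,0,2.8,0,0,0,0]'

```text
clock: 3.78
ee_pos: [0.4693, 0.0086, 0.0679]
orientation: [-3.069, -0.178, -0.542]
wrist_force: [-1.0, -0.1, 0.0]
width: -0.0002
grasp_force: 0.0
```

Request:
step_arm --steps '[-0.5,0,1.4,0,0,0,0,0,0,0,0,0,0,0]'

```text
clock: 4.03
ee_pos: [0.4693, 0.0086, 0.0665]
orientation: [-3.069, -0.178, -0.542]
wrist_force: [-1.4, 0.4, 0.9]
width: 0.0002
grasp_force: 0.0
```

Request:
step_arm --steps '[-1,0,2.5,0,0,0,0,-1,0,2.5,0,0,0,0]'

```text
clock: 4.28
ee_pos: [0.4692, 0.0086, 0.0611]
orientation: [-3.069, -0.178, -0.543]
wrist_force: [0.1, 0.4, -1.3]
width: 0.0001
grasp_force: 0.0
```

```bash
python3 - <<'E'
from h import *
c=camera("scene"); w=camera("wrist")
a=cv2.resize(c["img"][170:270,220:355],(540,400)); b=w["img"][:400,:]
cv2.imwrite("pics/s3.png",cv2.resize(np.hstack([a,b]),None,fx=.72,fy=.72))
o=r.get_obs(); print(o["ee_pos"],o["wrist_force"])
E
```

```text
[0.46901433 0.00861518 0.06092405] [ 0.16467049  0.08236775 -0.34519501]
```

View pics/s3.png

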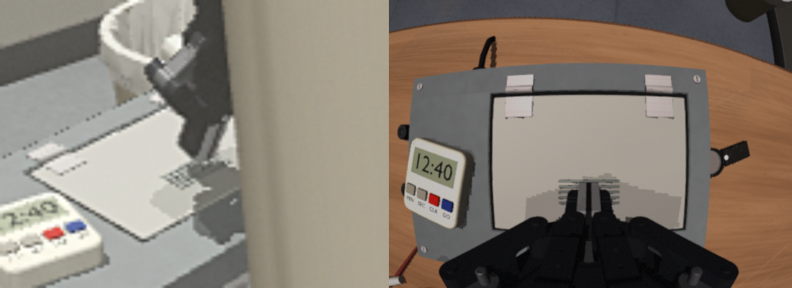

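The fingers still seem to be just above the pad (crop (205,155)). I'll check the tip height in the depth data.

```bash
python3 - <<'E'
from h import *
c=camera("scene"); P=cloud(c); z=c["range_z"]; g=c["img"].astype(int).max(2)
q=P[(z>0)]; k=g[z>0]
d=(U.T@(q[:,:2]-C).T).T
m=(abs(d[:,0]+.004)<.035)&(abs(d[:,1]+.035)<.03)&(k<90)
idx=np.argsort(q[m][:,2])
for a,b,g1 in list(zip(d[m][idx],q[m][idx][:,2],k[m][idx]))[:40]: print((a*1000).round(1),round(b*1000,1),g1)
o=r.get_obs(); print(U.T@(o["ee_pos"][:2]-C),o["width"])
m=(abs(d[:,0])<.05)&(d[:,1]>.02)&(d[:,1]<.04)&(k>150); print(np.percentile(q[m][:,2],[5,50,95]))
# plane of cover, unit x vs z
m=(abs(d[:,1]-.02)<.015)&(abs(d[:,0]-.01)<.045)
for x in np.arange(-.035,.06,.01):
  mm=m&(abs(d[:,0]-x)<.005); print(round(x,3),mm.sum(),np.median(q[mm][:,2]))
E
```

```text
[-27.1 -17.3] 50.9 83
[ -7.8 -50.1] 69.3 70
[-14.2 -43.5] 70.4 84
[-18.4 -52.5] 70.6 79
[-10.4 -18.5] 70.9 76
[-15.1 -37.2] 71.3 74
[-24.7 -34.9] 84.9 78
[-24.2 -32.8] 85.5 71
[-19.3 -27.5] 85.7 88
[-18.2 -26. ] 85.9 82
[-24.1 -35.6] 86.4 78
[-24.3 -32.7] 87.7 87
[-19.8 -27. ] 88.2 53
[-25.8 -33.7] 90.0 69
[-21.  -23.1] 90.3 57
[-14.9 -21.6] 90.5 85
[-24.7 -34.9] 91.1 74
[-12.4 -21.6] 91.5 80
[-26.9 -35.2] 91.9 89
[-21.8 -19.8] 92.0 54
[-22.1 -24.6] 92.3 61
[-19.1 -20. ] 92.9 53
[-20.4 -21.2] 92.9 64
[-17.  -22.1] 93.2 64
[-13.4 -23.2] 93.4 66
[-26.1 -36. ] 93.4 65
[-16.  -20.6] 93.4 59
[-22.4 -26.9] 93.5 70
[-22.4 -21.7] 93.5 67
[-14.8 -24.3] 93.5 70
[ -9.4 -22.1] 94.3 73
[-13.4 -20.6] 94.5 61
[-22.3 -24.3] 94.5 63
[-14.3 -24.8] 95.2 70
[-11.8 -22.2] 95.2 61
[-21.4 -20.2] 95.8 69
[-22.9 -21.1] 96.1 70
[-23.3 -25.9] 96.4 57
[-14.9 -21.6] 96.8 69
[-28.  -33.9] 97.1 63
[-0.00405327 -0.03545576] -0.00014152825671316812
[0.06872352 0.06999574 0.07172948]
-0.035 47 0.0708948931044487
-0.025 68 0.07013877973120558
-0.015 53 0.07013203255474107
-0.005 49 0.06995166784816031
0.005 50 0.06990519198571661
0.015 52 0.06985404118199695
0.025 52 0.0698633614677717
0.035 45 0.06967968517755525
0.045 53 0.07019644850944079
0.055 24 0.07083218521193181
```

```bash
python3 - <<'E'
from h import *
c=camera("scene"); P=cloud(c); z=c["range_z"]; g=c["img"].astype(int).max(2)
for v in range(222,234):
  print(v,' '.join(f"{P[v,u,2]*1000:4.0f}/{g[v,u]:3d}" for u in range(280,302)))
print(np.round([pix(c,r.get_obs()["ee_pos"])]))
w=camera("wrist"); print({k:w[k] for k in("fx","cx","cy","rvec","tvec")})
R,t=w2c(w); o=r.get_obs()
for p in (o["ee_pos"],unit(-.013,-.035,.07)):
  q=R@p+t; th=np.arctan2(np.hypot(*q[:2]),q[2]); f=w["fx"]*th/np.hypot(*q[:2]); print(q[0]*f+w["cx"],q[1]*f+w["cy"])
a=cv2.resize(w["img"][200:360,180:400],None,fx=3.2,fy=3.2,interpolation=cv2.INTER_NEAREST)
b=cv2.resize(c["img"][170:250,260:355],None,fx=5,fy=5,interpolation=cv2.INTER_NEAREST)
cv2.imwrite("pics/w4.png",a)
E
```

```text
222   69/216   69/221   69/230   69/201   91/101   93/ 55   92/ 62   94/ 62   93/ 61   90/104   92/128   91/124   91/105   89/ 67   87/106   71/182   69/199   70/194   69/193   69/193   71/195   70/204
223   70/216   70/218   70/220   71/229   71/196   90/ 95   91/ 51   92/ 57   88/ 68   89/125   91/126   90/119   88/ 73   86/ 93   84/109   70/139   71/196   70/197   70/196   70/196   71/197   70/203
224   70/217   70/217   71/217   70/221   69/231   70/198   88/ 96   88/ 79   85/125   87/129   87/123   86/119   85/ 70   83/ 93   71/147   70/182   71/181   69/199   70/201   69/198   70/198   70/203
225   71/216   71/216   70/217   70/219   69/226   69/239   70/190   81/132   84/124   85/125   84/119   83/103   70/ 97   70/192   71/175   70/154   71/182   71/192   70/181   70/174   70/199   70/204
226   71/217   70/218   69/221   70/225   70/208   72/189   70/137   72/162   80/143   82/116   69/157   69/200   71/130   70/105   70/150   72/111   71/106   71/ 78   71/192   70/111   70/161   70/202
227   69/220   71/223   69/204   71/181   71/128   70/ 94   70/149   71/108   69/102   70/
[... 902 characters left out ...]
  71/118   70/117
232   71/195   71/136   71/144   69/182   71/136   70/ 94   70/182   72/190   70/119   70/110   70/116   69/118   71/117   69/119   69/117   71/117   70/115   71/117   70/118   71/116   69/117   69/117
233   70/137   71/181   71/160   70/147   69/181   71/196   70/115   69/167   70/210   71/133   71/108   69/113   70/114   71/118   69/117   71/117   69/117   70/117   71/117   70/117   70/116   70/119
[[285. 231.]]
{'fx': 325.19226210127806, 'cx': 277.2874312967583, 'cy': 204.07869979424103, 'rvec': array([ 2.33569675, -2.07658968,  0.02403409]), 'tvec': array([-0.04683193,  0.49423578,  0.23390857])}
276.5888680223713 249.97974813340585
275.60588843318965 268.39088286018944
```

View pics/w4.png

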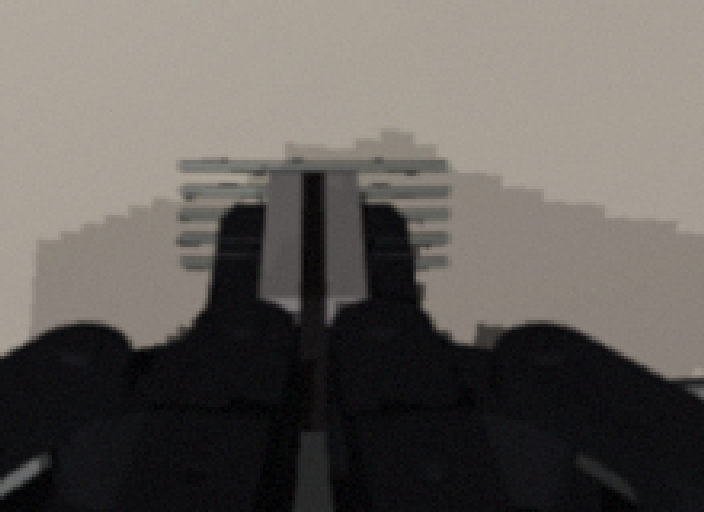

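The tips frame the rib tops at crop (313,170), and a slit shows between the pads. The depth data puts the tips about 80 mm high, not 61, so I'll measure the tip in the tool frame.

```bash
python3 - <<'E'
from h import *
c=camera("scene"); P=cloud(c); o=r.get_obs(); R=cv2.Rodrigues(o["orientation"])[0]
T=(P-o["ee_pos"])@R*1000
for (u,v) in [(287,225),(288,226),(289,226),(290,224),(294,223),(286,223),(292,225)]:
  print(u,v,T[v,u].round(1),(P[v,u]*1000).round(1))
w=camera("wrist"); zz=w["range_z"]; Rw,tw=w2c(w)
v,u=np.indices(zz.shape); rr=np.hypot(u-w["cx"],v-w["cy"])+1e-9; th=rr/w["fx"]; k=np.tan(th)/rr*zz
Pw=(np.stack([(u-w["cx"])*k,(v-w["cy"])*k,zz],-1)-tw)@Rw
Tw=(Pw-o["ee_pos"])@R*1000
for (u,v) in [(267,255),(288,255),(267,275),(288,275),(267,290),(278,255),(278,275),(255,268),(300,268),(277,235)]:
  print(u,v,zz[v,u].round(4),Tw[v,u].round(1),(Pw[v,u]*1000).round(1))
E
```

```text
287 225 [ -4.7  -7.9 -24.2] [455.6  14.9  82.4]
288 226 [ -8.3  -9.1 -25.5] [451.7  15.7  82.4]
289 226 [-10.6  -9.7 -28. ] [448.6  16.   84. ]
290 224 [ -9.4  -6.9 -30.7] [449.2  13.2  86.9]
294 223 [-10.1   3.6 -28.5] [450.4   2.7  84.6]
286 223 [ -5.5 -14.6 -33.8] [450.9  21.1  91.1]
292 225 [ -1.8  13.3 -10.3] [465.5  -5.2  70.4]
267 255 0.1531 [ 11.5  -4.5 -27.9] [469.9  13.2  91.4]
288 255 0.1523 [ 11.9   5.4 -28.6] [471.1   3.3  92.2]
267 275 0.1356 [ 11.5  -4.  -46.3] [463.7  11.9 108.7]
288 275 0.1352 [ 11.7   4.9 -46.7] [464.8   3.1 109.2]
267 290 0.1241 [ 11.9  -3.7 -58.4] [460.   11.2 120.2]
278 255 0.1531 [ 11.5   0.7 -27.9] [470.5   8.   91.4]
278 275 0.136 [ 11.3   0.7 -46. ] [464.2   7.3 108.4]
255 268 0.1491 [  7.5 -10.  -33.5] [463.6  18.   95.3]
300 268 0.1489 [  7.6  10.9 -33.7] [466.1  -2.8  95.5]
277 235 0.1754 [11.4  0.2 -4.4] [478.3   9.4  69.3]
```

Both cameras put the fingertips about 25 mm behind the reported TCP along the tool axis, centred in x and y. That also explains why there has been no contact, so I'll correct for it. I shift 9 mm to +x and go down to just above the cover.

Request:
step_arm --steps '[8.5,0,3,0,0,0,0,-1.2,0,3.3,0,0,0,0,-1.2,0,3.3,0,0,0,0,0,0,0,0,0,0,0]'

```text
clock: 5.12
ee_pos: [0.4778, 0.0097, 0.0539]
orientation: [-3.069, -0.178, -0.541]
wrist_force: [-0.3, -0.3, 0.2]
width: -0.0
grasp_force: 0.0
```

Request:
step_arm --steps '[-0.9,0,2.4,0,0,0,0,-0.9,0,2.4,0,0,0,0]'

```text
clock: 5.38
ee_pos: [0.4781, 0.0096, 0.0491]
orientation: [-3.069, -0.178, -0.543]
wrist_force: [-1.4, -0.1, 2.9]
width: 0.0002
grasp_force: 1.2
```

Request:
step_arm --steps '[-0.9,0,2.4,0,0,0,0,-0.9,0,2.4,0,0,0,0]'

```text
clock: 5.62
ee_pos: [0.4784, 0.0095, 0.0446]
orientation: [-3.069, -0.178, -0.545]
wrist_force: [-12.8, 0.2, 33.8]
width: 0.0002
grasp_force: 17.6
```

Request:
step_arm --steps '[0.1,0,-0.4,0,0,0,0,0,0,0,0,0,0,0,0,0,0,0,0,0,0]'

```text
clock: 6.0
ee_pos: [0.4782, 0.0096, 0.0452]
orientation: [-3.069, -0.178, -0.545]
wrist_force: [-4.7, -0.6, 13.9]
width: 0.0002
grasp_force: 7.1
```

Request:
step_arm --steps '[0,0,-15,0,0,0,0,0,0,-40,0,0,0,0,0,0,-45,0,0,0,0,0,0,-45,0,0,0,0,-15,0,-40,0,0,0,0,-15,0,0,0,0,0,0,0,0,0,0,0,0,0,0,0,0,0,0,0,0,0,0,0,0,0,0,0,0]'

```text
$.steps: bad value
```

```bash
python3 - <<'E'
from h import *
c=camera("scene"); w=camera("wrist"); np.savez("w5.npz",**w); np.savez("s5.npz",**c)
a=c["img"][130:310,170:380]; a=cv2.resize(a,(400,343)); b=cv2.resize(w["img"],(457,343))
cv2.imwrite("pics/s5.png",np.hstack([a,b])[:, :800])
E
```

```text
(no output)
```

View pics/s5.png

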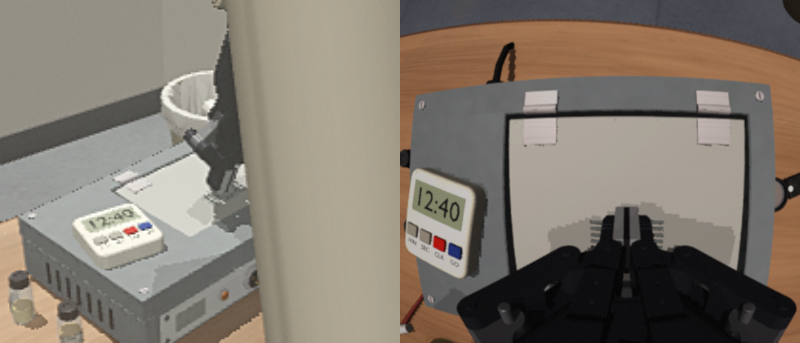

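The call was refused because of a wrong count. The picture shows the hand still pressing the pad at (625,235), so I retract now.

Request:
step_arm --steps '[0,0,-15,0,0,0,0,0,0,-40,0,0,0,0,0,0,-45,0,0,0,0,0,0,-45,0,0,0,0,-15,0,-40,0,0,0,0,-15,0,0,0,0,0,0,0,0,0,0,0,0,0,0,0,0,0,0,0,0,0,0,0,0,0,0,0]'

```text
clock: 7.22
ee_pos: [0.3873, -0.0009, 0.2073]
orientation: [-3.068, -0.178, -0.54]
wrist_force: [-0.8, -0.3, 0.0]
width: 0.0004
grasp_force: 0.0
```

```bash
python3 - <<'E'
from h import *
c=camera("scene"); w=camera("wrist"); np.savez("w6.npz",**w); np.savez("s6.npz",**c)
a=c["img"][130:310,170:380]; a=cv2.resize(a,(343,343)); b=cv2.resize(w["img"],(457,343))
cv2.imwrite("pics/s6.png",np.hstack([a,b])); o=r.get_obs(); print(o["ee_pos"],o["wrist_force"])
E
```

```text
[ 0.38722493 -0.00089673  0.20752498] [-0.66909135  0.18747654  0.33365403]
```

View pics/s6.png

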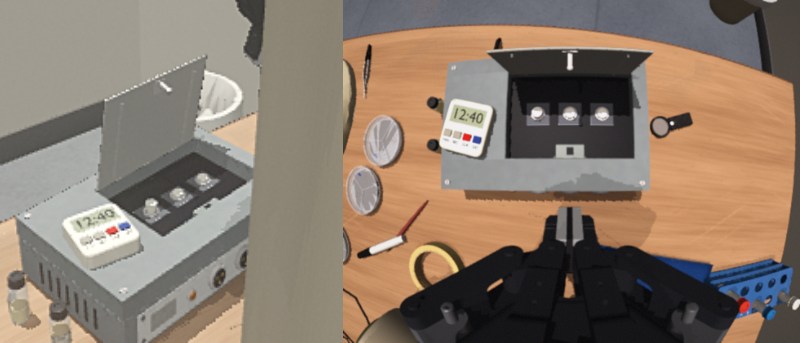

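The cover is open. In the wrist image the buttons sit at (537,114), (569,114) and (601,114). In the scene image the left one (151,207) looks taller, so I'll measure heights and positions.

```bash
python3 - <<'E'
from h import *
s=np.load("s6.npz"); w=np.load("w6.npz")
zz=w["range_z"].astype(float); Rw,tw=w2c(w); v,u=np.indices(zz.shape); rr=np.hypot(u-w["cx"],v-w["cy"])+1e-9; k=np.tan(rr/w["fx"])/rr*zz
Pw=(np.stack([(u-w["cx"])*k,(v-w["cy"])*k,zz],-1)-tw)@Rw
for n,P,c in(("scene",cloud(s),s),("wrist",Pw,w)):
  d=(P[...,:2]-C)@U
  for i,y in enumerate((.042,0,-.042)):
    e=np.hypot(d[...,0]-.012,d[...,1]-y+.035)
    m=(e<.012)&(P[...,2]>.0525)&(P[...,2]<.07)&(c["img"].min(2)>120)
    q=P[m][:,2]; print(n,i,m.sum(),np.percentile(q,[50,80,95]).round(4),(d[m].mean(0)*1000).round(1))
o=r.get_obs(); R=cv2.Rodrigues(o["orientation"])[0]
tip=o["ee_pos"]-.0245*R[:,2]; print("tip",tip,(U.T@(tip[:2]-C)))
for y in (.007,-.035,-.077):print(tool(unit(.012,y,.09)-tip).round(1))
E
```

```text
scene 0 57 [0.0599 0.0624 0.0633] [10.3  9.7]
scene 1 41 [0.0551 0.0562 0.0566] [ 10.8 -32. ]
scene 2 35 [0.0553 0.0561 0.0569] [ 10.8 -74.6]
wrist 0 149 [0.0614 0.0622 0.0626] [11.9  5.7]
wrist 1 145 [0.0554 0.0562 0.0566] [ 12.1 -36.1]
wrist 2 163 [0.0553 0.0562 0.0569] [ 11.8 -77.8]
tip [ 0.37890306 -0.00188258  0.23054724] [-0.09480794 -0.03552103]
[ 52.3 -42.3 168.6]
[ 52.3  -0.3 168.6]
[ 52.3  41.7 168.6]
```

The left button (+y) stands out at 62.5 mm, and the others are at 56 mm. I'll approach above it, offset so the lower edge of the fingertips meets its top.

Request:
step_arm --steps '[9,-7,31,0,0,0,0,9,-7,31,0,0,0,0,9,-7,31,0,0,0,0,9,-7,31,0,0,0,0,9,-7,31,0,0,0,0,9,-7,30,0,0,0,0,0,0,0,0,0,0,0,0,0,0,0,0,0,0]'

```text
clock: 8.32
ee_pos: [0.4953, 0.0539, 0.0531]
orientation: [-3.069, -0.178, -0.543]
wrist_force: [-0.2, -0.0, -0.7]
width: -0.0002
grasp_force: 0.0
```

```bash
python3 - <<'E'
from h import *
o=r.get_obs(); R=cv2.Rodrigues(o["orientation"])[0]
tip=o["ee_pos"]-.0245*R[:,2]; print("tip",tip,(U.T@(tip[:2]-C)),o["wrist_force"])
w=camera("wrist"); cv2.imwrite("pics/w7.png",w["img"])
E
```

```text
tip [0.48694892 0.05290972 0.07611998] [0.01881955 0.00648966] [-0.19316772 -0.00986497 -0.65144145]
```

View pics/w7.png

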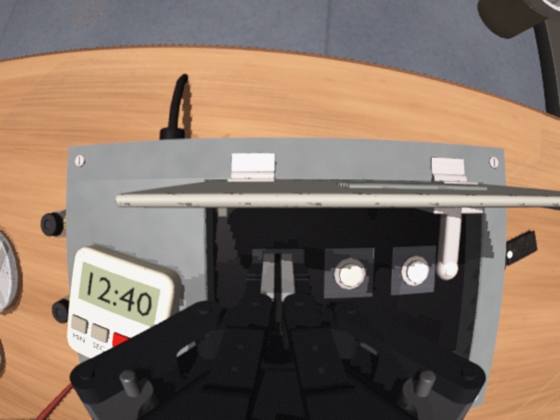

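The tips at (278,265) cover the left breaker, and the other two, at (350,272) and (415,270), are clear. I press down.

Request:
step_arm --steps '[-1.2,0,3.3,0,0,0,0,-1.2,0,3.3,0,0,0,0,-0.9,0,2.4,0,0,0,0,-0.9,0,2.4,0,0,0,0,-0.7,0,1.8,0,0,0,0]'

```text
clock: 9.0
ee_pos: [0.4954, 0.0539, 0.0385]
orientation: [-3.069, -0.178, -0.543]
wrist_force: [0.0, -1.5, 2.2]
width: -0.0001
grasp_force: 0.5
```

Request:
step_arm --steps '[-0.7,0,1.8,0,0,0,0,-0.4,0,1,0,0,0,0]'

```text
clock: 9.25
ee_pos: [0.4957, 0.0539, 0.036]
orientation: [-3.069, -0.178, -0.544]
wrist_force: [-5.0, 0.0, 16.9]
width: -0.0002
grasp_force: 8.1
```

Request:
step_arm --steps '[0,0,-15,0,0,0,0,0,0,-40,0,0,0,0,0,0,-45,0,0,0,0,0,0,-45,0,0,0,0,0,0,-40,0,0,0,0,0,10,-10,0,0,0,0,0,0,0,0,0,0,0]'

```text
clock: 10.12
ee_pos: [0.4303, 0.0356, 0.2184]
orientation: [-3.069, -0.176, -0.543]
wrist_force: [0.6, -0.1, -0.7]
width: 0.0004
grasp_force: 0.0
```

```bash
python3 - <<'E'
from h import *
w=camera("wrist"); s=camera("scene")
zz=w["range_z"].astype(float); Rw,tw=w2c(w); v,u=np.indices(zz.shape); rr=np.hypot(u-w["cx"],v-w["cy"])+1e-9; k=np.tan(rr/w["fx"])/rr*zz
Pw=(np.stack([(u-w["cx"])*k,(v-w["cy"])*k,zz],-1)-tw)@Rw
for n,P,c in (("wrist",Pw,w),("scene",cloud(s),s)):
 d=(P[...,:2]-C)@U
 for i,y in enumerate((.042,0,-.042)):
    e=np.hypot(d[...,0]-.012,d[...,1]-y+.035)
    m=(e<.012)&(P[...,2]>.0525)&(P[...,2]<.07)&(c["img"].min(2)>120)
    if m.sum(): print(n,i,m.sum(),np.percentile(P[m][:,2],[50,80,95]).round(4),(d[m].mean(0)*1000).round(1))
# cover: points above deck
d=(cloud(s)[...,:2]-C)@U; z=cloud(s)[...,2]
m=(d[...,0]>.03)&(d[...,0]<.075)&(d[...,1]>-.11)&(d[...,1]<.03)&(z>.08)&(z<.2)&(s["range_z"]>0)
for h in np.arange(.085,.18,.015):
  q=m&(abs(z-h)<.005); print(h.round(3),q.sum(),np.median(d[q][:,0]) if q.any() else 0)
print(z[m].max())
o=r.get_obs(); R=cv2.Rodrigues(o["orientation"])[0]
tip=o["ee_pos"]-.0245*R[:,2]; print("tip",tip,(U.T@(tip[:2]-C)),o["wrist_force"],o["q"])
E
```

```text
wrist 0 146 [0.0554 0.0561 0.0566] [12.   5.9]
wrist 1 157 [0.0553 0.0561 0.0568] [ 12.4 -36.3]
wrist 2 152 [0.0552 0.0561 0.0566] [ 12.2 -77.4]
scene 0 45 [0.0554 0.0563 0.0574] [10.8  8.6]
scene 1 39 [0.0554 0.0565 0.057 ] [  9.9 -32.3]
scene 2 37 [0.0553 0.0562 0.0572] [ 10.4 -74. ]
0.085 222 0.060769143853122015
0.1 229 0.0589351515204939
0.115 243 0.05709025729160611
0.13 242 0.055256668624413564
0.145 249 0.05344487512587617
0.16 243 0.05168626359826302
0.175 142 0.050347268203944084
0.17483886375724278
tip [0.42161023 0.03517394 0.24037934] [-0.04812463 -0.00361874] [-0.50527003 -1.24988578 -0.16704555] [-2.83392377e-01 -8.03227212e-04  1.81866784e+00  1.58169218e-01
  1.00748961e+00  1.10928804e+00]
```

The button is in at 56 mm, the same as the others. The cover stands with its top at z 0.175, unit x about 0.051. I'll untilt and cross over above the cover.

Request:
step_arm --steps '[0,0,0,0,-0.12,0,0,0,0,0,0,-0.12,0,0,0,0,0,0,-0.11,0,0,0,0,0,0,0,0,0]'

```text
clock: 10.72
ee_pos: [0.431, 0.0365, 0.217]
orientation: [-3.135, -0.183, 0.004]
wrist_force: [-1.4, -0.4, 0.6]
width: 0.0004
grasp_force: 0.0
```

```bash
cat >> h.py <<'E'
def where(tx,ty,tz):
    o=r.get_obs(); R=cv2.Rodrigues(o["orientation"])[0]; tip=o["ee_pos"]-.0245*R[:,2]
    print("tip unit",(U.T@(tip[:2]-C)).round(4),tip[2].round(4),"F",o["wrist_force"].round(1)); print(R.round(3))
    print("move",tool(unit(tx,ty,tz)-tip).round(1)); print("per unit x,y,z mm", (tool(unit(1,0,0)-unit(0,0,0))/1000).round(3),(tool([0,0,1.])/1000).round(3))
E
python3 -c "
from h import *
where(.080,-.035,.23)"
```

```text
tip unit [-0.0386 -0.0034] 0.2415 F [-1.4 -0.4  0.6]
[[ 0.993  0.117 -0.003]
 [ 0.117 -0.993  0.001]
 [-0.003 -0.001 -1.   ]]
move [118.6  31.8  11.1]
per unit x,y,z mm [ 1.     0.002 -0.003] [-0.003 -0.001 -1.   ]
```

Request:
step_arm --steps '[30,8,0,0,0,0,0,30,8,0,0,0,0,0,30,8,0,0,0,0,0,28,8,0,0,0,0,0,0,0,30,0,0,0,0,0,0,30,0,0,0,0,0,0,29,0,0,0,0,0,0,0,0,0,0,0]'

```text
clock: 11.72
ee_pos: [0.5494, 0.0184, 0.1276]
orientation: [-3.135, -0.182, 0.006]
wrist_force: [-0.1, -0.4, -0.1]
width: 0.0006
grasp_force: 0.0
```

```bash
python3 -c "
from h import *
where(.045,-.035,.1473)"
```

```text
tip unit [ 0.077 -0.035] 0.1521 F [-0.1 -0.4 -0.1]
[[ 0.993  0.116 -0.004]
 [ 0.116 -0.993  0.001]
 [-0.004 -0.002 -1.   ]]
move [-32.  -0.   5.]
per unit x,y,z mm [ 1.     0.001 -0.004] [-0.004 -0.002 -1.   ]
```

Request:
step_arm --steps '[-8,0,0.5,0,0,0,0,-8,0,0.5,0,0,0,0,-8,0,1.5,0,0,0,0,-8,0,2.3,0,0,0,0]'

```text
clock: 12.22
ee_pos: [0.519, 0.0143, 0.1255]
orientation: [3.136, 0.182, 0.003]
wrist_force: [0.8, 0.3, 2.0]
width: -0.0003
grasp_force: 0.8
```

Request:
step_arm --steps '[-8,0,3.2,0,0,0,0,-7.5,0,4,0,0,0,0,-7,0,4.6,0,0,0,0,-6.6,0,5.4,0,0,0,0,-6,0,6,0,0,0,0,-5.4,0,6.6,0,0,0,0]'

```text
clock: 12.98
ee_pos: [0.4785, 0.0097, 0.0947]
orientation: [-3.136, -0.182, 0.0]
wrist_force: [0.6, -0.8, 2.5]
width: 0.0003
grasp_force: 1.1
```

```bash
python3 -c "
from h import *
where(.0045,-.035,.1175)"
```

```text
tip unit [ 0.0055 -0.0355] 0.1192 F [ 0.6 -0.8  2.5]
[[ 0.993  0.116 -0.   ]
 [ 0.116 -0.993  0.   ]
 [-0.    -0.    -1.   ]]
move [-1.  -0.5  1.7]
per unit x,y,z mm [ 1.     0.001 -0.   ] [-0. -0. -1.]
```

Tracking well, so I continue to nearly shut.

Request:
step_arm --steps '[-4.6,0,7,0,0,0,0,-4,0,7.6,0,0,0,0,-3.2,0,7.9,0,0,0,0,-2.2,0,8,0,0,0,0,-1.8,0,8,0,0,0,0,-0.7,0,3,0,0,0,0,0,0,0,0,0,0,0]'

```text
clock: 13.85
ee_pos: [0.4627, 0.0079, 0.0535]
orientation: [-3.136, -0.182, 0.0]
wrist_force: [-0.9, -0.1, 1.5]
width: -0.0
grasp_force: 0.8
```

```bash
python3 -c "
from h import *
where(-.012,-.035,.0645)"
```

```text
tip unit [-0.0105 -0.0355] 0.078 F [-0.9 -0.1  1.5]
[[ 0.993  0.116 -0.   ]
 [ 0.116 -0.993  0.   ]
 [-0.    -0.    -1.   ]]
move [-1.5 -0.5 13.5]
per unit x,y,z mm [ 1.     0.001 -0.   ] [-0. -0. -1.]
```

Request:
step_arm --steps '[-0.5,0,2.8,0,0,0,0,-0.5,0,2.8,0,0,0,0,-0.3,0,2.8,0,0,0,0,0,0,2.5,0,0,0,0]'

```text
clock: 14.35
ee_pos: [0.4617, 0.0076, 0.0428]
orientation: [3.136, 0.182, 0.001]
wrist_force: [1.6, 0.9, 3.2]
width: 0.0001
grasp_force: 1.5
```

Request:
step_arm --steps '[0,0,2.5,0,0,0,0]'

```text
clock: 14.48
ee_pos: [0.462, 0.0075, 0.0412]
orientation: [3.136, 0.182, 0.003]
wrist_force: [-6.0, 2.0, 37.3]
width: -0.0001
grasp_force: 18.5
```

Request:
step_arm --steps '[0,0,-0.5,0,0,0,0,0,0,0,0,0,0,0,0,0,0,0,0,0,0,0,0,0,0,0,0,0]'

```text
clock: 14.98
ee_pos: [0.4618, 0.0076, 0.0416]
orientation: [3.136, 0.182, 0.003]
wrist_force: [-0.4, 0.7, 13.9]
width: -0.0
grasp_force: 7.0
```

Request:
step_arm --steps '[0,0,-4,0,0,0,0,0,0,-6,0,0,0,0,0,0,-30,0,0,0,0,0,0,-50,0,0,0,0,-20,0,-50,0,0,0,0,-50,0,-20,0,0,0,0,-50,0,0,0,0,0,0,0,0,0,0,0,0,0]'

```text
clock: 15.98
ee_pos: [0.3394, -0.0058, 0.2009]
orientation: [-3.136, -0.18, 0.001]
wrist_force: [0.8, 0.5, 0.0]
width: 0.0
grasp_force: 0.0
```

```bash
python3 - <<'E'
from h import *
where(0,0,.1)
c=camera("scene"); P=cloud(c); d=(P[...,:2]-C)@U; m0=(c["range_z"]>0)&(abs(d[...,1]+.035)<.07)&(P[...,2]<.25)
for x in (-.04,-.03,-.02,0,.03): 
  m=m0&(abs(d[...,0]-x)<.004); print(x,m.sum(),np.percentile(P[m][:,2],[10,50,90]).round(4))
w=camera("wrist"); cv2.imwrite("pics/f.png",np.hstack([cv2.resize(c["img"][130:310,170:380],(343,343)),cv2.resize(w["img"],(457,343))]))
E
```

```text
tip unit [-0.1345 -0.0349] 0.2254 F [0.8 0.5 0. ]
[[ 0.993  0.114 -0.001]
 [ 0.114 -0.993 -0.   ]
 [-0.001 -0.    -1.   ]]
move [134.6 -35.  125.3]
per unit x,y,z mm [ 1.    -0.001 -0.001] [-0.001 -0.    -1.   ]
-0.04 193 [0.0691 0.0703 0.0713]
-0.03 180 [0.0692 0.0703 0.0713]
-0.02 179 [0.0694 0.0704 0.0713]
0 158 [0.0693 0.0702 0.0711]
0.03 163 [0.0687 0.07   0.071 ]
```

View pics/f.png

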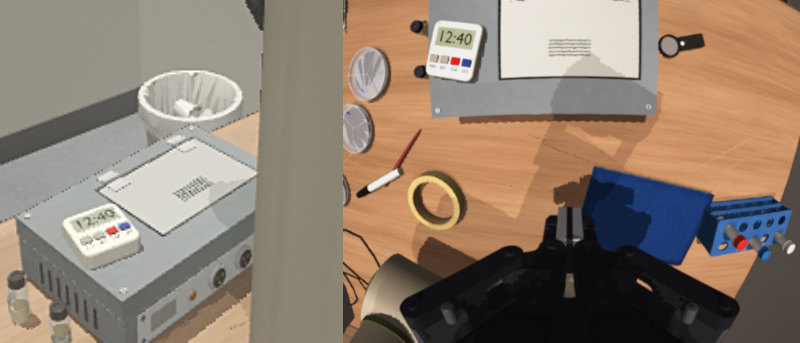

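The cover is shut and flush, with its surface at z 0.070 all the way across (pad at (190,188) and (570,46)). The hand is clear and the bystanders are where they were.

```bash
python3 -c "
from cell import r
print(r.close_job())"
```

```text
the job is handed in; nothing more can be done
None
```

I reset the tripped left (+y) breaker and latched the cover flush again, finishing at about 16 s of the 58 s limit with the hand clear; the job is handed in, and no verdict came back.

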